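# Clear the sole press and lock it shut

## Task

Someone left a child's wooden shoe last standing in the sole press. Lift it out and stand it gently on the cork mat, then swing the press bar all the way down and lock it by pushing the loose pin through the holes in both ears from the robot's side, fully home until its handle is up against the ear. Leave the brush, the tin and the jar where they are.

Things in the scene. Friction and masses are not known exactly. Their poses are not given: they have to be found in the camera images.
- press: Sole press fixed to the bench: green base 110 (x) by 320 (y) by 12 mm with a dark steel bed, 100 by 165 mm, centred at y = +15, flat top 30 mm above the bench. Origin: on the bench under it; z up, x roughly away from the robot, y along the closed bar towards the hinge posts (70 mm high, at y = +120). Near its other end (y = -95) stand two upright steel ears with holes, tops 103 mm up.
- bar (a joint): Press bar, flat steel, 22 mm wide, 12 thick, rubber pad beneath, hinged about press x at y = +120, z = 56 mm. In rad: 0 = fully down on its stop (level between the ears, top 62 mm above the bench), about 1.57 = upright. Starts nearly upright. Stiff hinge: stays where left, 1 to 4 N at the grip moves it. The last in the press or the pin in the ears stops it coming down.
- bar_grip (a point): Centre of the round wooden cross grip on the bar's free end: 22 mm diameter, 44 mm long along press x (pinched on its flat end faces it can turn between the fingers), 270 mm from the hinge line. At joint value q it is at x = 0, y = 120 - 270 cos q, z = 56 + 270 sin q mm in the press frame.
- near_hole (a point): Centre of the hole in the ear nearer the robot, on its outer face: press x = -23, y = -95, z = 78 mm; axes as the press. Ears are 6 mm thick, 28 wide (y); the far ear's outer face is 46 mm further along +x. Both have a 15 mm round hole, axis along x. The pin goes in here towards +x, passing over the closed bar.
- last: Child's wooden shoe last (foot form), 125 mm long, 54 wide, 92 high, 0.25 kg, standing on its flat sole on the press bed along the bar, toe to the hinge. Origin: on its sole at mid-length; x to the toe, y across, z up. Take it by the ankle stub: flat-sided, x from -55 to -5, 34 mm wide (y), sides clear from z = 50 to 92; the foot below is 42 to 54 wide.
- last_stub (a point): Grip point in the middle of the last's ankle stub, at x = -30, y = 0, z = 76 mm in the last's frame.
- mat: Cork mat fixed to the bench, 130 (x) by 190 (y) by 4 mm, to the right of the press. Origin: centre of its underside, z up.
- pin: Locking pin lying on the bench: black square handle 44 mm long, 24 wide, 24 high, with a steel rod, 10 mm diameter, sticking 75 mm out of the middle of one end, its last 8 mm tapered to 4 mm. 0.12 kg, balanced 11 mm in front of the handle's middle. Origin: centre of the handle's underside; x along the rod to its tip, rod axis 12 mm above the underside.
- pin_tip (a point): Tip of the pin's rod, at x = 97, y = 0, z = 12 mm in the pin's frame. With the pin fully home it is 52 mm along +x in the press frame.
- brush: Bystander: wooden shoe brush 140 by 45 by 38 mm, bristles down. Origin: centre of its underside, x along it. The brush and the pin may change places.
- tin: Bystander: flat round shoe-polish tin, 72 mm across, 23 mm high. Origin: centre of its underside.
- jar: Bystander: amber glue jar with a white cap, 60 mm across, 80 mm high. Origin: centre of its underside.
Things that resemble listed ones, but are neither listed nor needed, are in the scene too. Of the things shaped like the last, the wooden one is meant.

How it is judged:
On the way, in this order (a step that is already met when the one before it is completed fails the run):
1. the last stands released on the cork mat (x of last in the frame of mat between -0.06 and 0.06 m and y of last in the frame of mat between -0.09 and 0.09 m and z of last in the frame of mat between -0.001 and 0.01 m and angle between last's own z axis and vertical below 0.12 rad and linear speed of last below 0.03 m/s and contact force between the fingers and last below 0.1 N), for 0.2 s.
2. the bar is fully down (within 0.05 rad) (value of joint bar below 0.05 rad), for 0.2 s.
At the end, for the whole second after the job is handed in: Last upright (0.12 rad) and still on the mat, its origin within 60 mm (mat x) and 90 mm (mat y) of the mat's centre; bar within 0.05 rad of fully down; pin still, through both ears from the robot's side, along the holes (0.2 rad), at most 12 mm short of fully home (all of step 1 and value of joint bar below 0.05 rad and x of pin_tip in the frame of press between 0.04 and 0.06 m and y of pin_tip in the frame of press between -0.107 and -0.083 m and z of pin_tip in the frame of press between 0.064 and 0.092 m and angle between the x axis of pin and the x axis of press, either way round below 0.2 rad and linear speed of pin below 0.03 m/s); the robot touches nothing.
It fails at once if the brush is moved more than 25 mm (distance of brush from where it was at the start of the episode above 0.025 m).
It fails at once if the tin is moved more than 25 mm (distance of tin from where it was at the start of the episode above 0.025 m).
It fails at once if the jar is moved more than 25 mm (distance of jar from where it was at the start of the episode above 0.025 m).
It fails at once if the last is dropped or slammed onto the mat (over 0.6 m/s just above it) (x of last in the frame of mat between -0.1 and 0.1 m and y of last in the frame of mat between -0.13 and 0.13 m and z of last in the frame of mat below 0.03 m and linear speed of last above 0.6 m/s).
It also fails if it takes over 72 s, if anything falls off the work surface, if the arm or the gripper's body presses on something with over 40 N, if the wrist force passes 120 N, or if a joint passes its speed limit or range.

## Robot

A 6-joint arm with a two-finger parallel gripper is mounted at the origin on the work surface. World frame = base frame: x ahead of the robot, y to its left, z up, the work surface at z = 0. Lengths are in m, angles in rad, forces in N, time in s.
With the tool pointing down it reaches from about 0.35 to 0.85 m from the base axis. Payload 8.1 kg.
Tool frame: the origin (TCP) lies midway between the tips of the shut fingers; the grasp point (between the pads) lies env.grasp_offset behind it (env.grasp_offset is the distance from the TCP to the grasp point, in m); z points along the fingers, y is the line along which they close (so a half turn about z gives the same grasp; the last joint's range is limited). The gripper opens to 93 mm and grips with 3 to 60 N. Pads are 15 mm wide; open, the fingers measure 128 mm over their backs; the gripper's body (75 mm by 188 mm) begins 65 mm behind the grasp point.
Start: joints at [-1.216, 0.13, 1.488, -0, 1.523, -0.085], TCP at [0.255, -0.543, 0.219] pointing down, gripper open.
Joint ranges: [-2.96, 2.96], [-0.89, 2.26], [0.02, 2.5], [-1.34, 4.48], [0, 2.73], [-2.66, 2.66]. Speed limits (rad/s): [2.39, 2.39, 2.79, 3.14, 3.14, 3.14].

## Interface

Orientations are given as a rotation vector (axis times angle).
In Python, from plant import status, vision, env gives the robot as it stands. The module is installed in compiled form; this text tells all that it offers.
- The arm moves only by the tool arm_command, never from a script. Its argument "series" is a list that holds one entry, the list of rows, each a list of 7 numbers: the finger opening in mm, from 0 to 93, then the shift along the tool's x, y, z each as a share of 15 cm, from -1 to 1, then the turn, a rotation vector about the tool's x, y, z each as a share of 1.5 rad, from -1 to 1. A call has 1 to 12 rows; each row is the pose to reach, as a shift and turn from the pose commanded when the call began, along the tool's axes at that moment; what a row does not reach only later rows make up. A row lasts 1/8 s, in which the tool goes at most 62.5 mm and 10.7 degrees, less where a joint would pass 70% of its speed; a pose out of reach is approached as far as the arm can. A call with a number of a shift or a turn outside -1 to 1 is refused whole. A call with a gripper value outside its range is refused whole. The fingers move at their own pace and stop on an object; the grip force is fixed at half the most. Time passes only in rows, so rows that repeat a pose let the fingers close. It gives the time, the measured TCP pose, the force, the opening and the grip force at its end, in the units of the state.
- status.observe(): the state, without advancing time (a new reading comes with each control period).
- vision.camera(name): name is "scene" or "top"; returns a dict with "frame" (420x560x3 uint8, red, green, blue), "fov_y" (degrees; the focal length in pixels is half the picture's height over the tangent of half this angle, whatever the lens; pixels are square), "cx", "cy" (the principal point, pixels), "T" (4x4, takes a point from camera to world coordinates). Camera axes: x right, y down, z forward; pixel columns grow to the right and rows downward; lengths in m; the calibration is good to about 2 mm. A picture is of the moment at which its call begins. There is no depth.
- env.finish_job(): hands the job in; it is judged then, once.
The state is a dict: "time_s": time; "qpos": joint angles; "dq": joint speeds; "tau": joint torques, N m; "tool_pos": TCP position; "orientation": TCP orientation; "ft_force": force on the tool from outside, world axes, zero at the start; "moment": the same for the moment, N m; "opening": finger opening in m; "finger_force": force on a finger pad.
Only numpy, scipy, OpenCV 4.12 (cv2) and the standard library are available. Lean on these libraries where they do the work, as an engineer would, in place of code of your own. Each camera call takes 0.05 s, during which the arm holds its last target. There are 200 camera calls.

## Working session

There is one attempt and no reset: what is moved stays moved. The work goes in short steps, Python scripts to look and compute and a tool call to move; the robot and the scene stay as the last step left them, time stands still between calls to the robot, and variables do not carry over. Pictures are saved under pics/ and viewed, at most 10 in all, crops included, and the job is handed in when it is done.

Besides the shell and the picture viewer there is one more tool, called after "Emit:" as a command line: name --argument value ..., lists and objects as JSON in quotes. arm_command: Moves the arm, as the interface text tells. Its arguments: {"type":"object","properties":{"series":{"type":"array"}},"required":["series"]}

```bash
mkdir -p pics
cat > h.py <<'E'
import numpy as np, cv2
from scipy.spatial.transform import Rotation as R
from plant import status, vision, env
def K(c):
    f=210/np.tan(np.radians(c["fov_y"])/2); return np.array([[f,0,c["cx"]],[0,f,c["cy"]],[0,0,1.]])
def ray(c,u,v,z):
    d=c["T"][:3,:3]@np.linalg.solve(K(c),[u,v,1]); o=c["T"][:3,3]; return o+d*(z-o[2])/d[2]
def proj(c,p):
    q=np.linalg.inv(c["T"])@np.r_[p,1]; q=K(c)@q[:3]; return q[:2]/q[2]
def save(name,im): cv2.imwrite("pics/"+name+".png",im[:,:,::-1])
E
python3 - <<'E'
from h import *
import pickle
cs={n:vision.camera(n) for n in("scene","top")}
pickle.dump(cs,open("c0.pkl","wb"))
for n,c in cs.items(): save(n+"0",cv2.resize(c["frame"],(800,600),interpolation=cv2.INTER_CUBIC)); print(n,c["fov_y"],c["cx"],c["cy"],c["T"].round(3).tolist())
print(env.grasp_offset,status.observe())
E
```

```text
scene 45.886259833483344 278.22965582471 212.38348081803517 [[0.743, 0.538, -0.398, 1.125], [0.669, -0.588, 0.454, -0.613], [0.01, -0.604, -0.797, 1.192], [0.0, 0.0, 0.0, 1.0]]
top 43.001073640375374 281.79569565397736 203.80307815316968 [[-0.028, -0.999, 0.029, 0.527], [-1.0, 0.027, -0.013, 0.009], [0.012, -0.03, -0.999, 1.458], [0.0, 0.0, 0.0, 1.0]]
0.0188 {'time_s': 0.1, 'qpos': array([-1.21639515e+00,  1.31093299e-01,  1.48914513e+00,  4.16649275e-05,
        1.52297649e+00, -8.53738977e-02]), 'dq': array([-0.00204497, -0.00172433, -0.00382563,  0.00027059, -0.00129315,
       -0.00031651]), 'tau': array([ 8.14414470e-04, -5.61339819e+01, -4.93097985e+01,  7.69951427e-02,
        2.91753252e-02, -7.51981338e-05]), 'tool_pos': array([ 0.25531843, -0.54242129,  0.21770163]), 'orientation': array([-3.06437568e+00, -6.84888813e-01,  2.76818483e-04]), 'ft_force': array([-0.10327622,  0.41692535, -0.98033195]), 'moment': array([0.01717173, 0.00865692, 0.03043873]), 'finger_force': 0.0, 'opening': 0.09298484308977815}
```

View pics/top0.png

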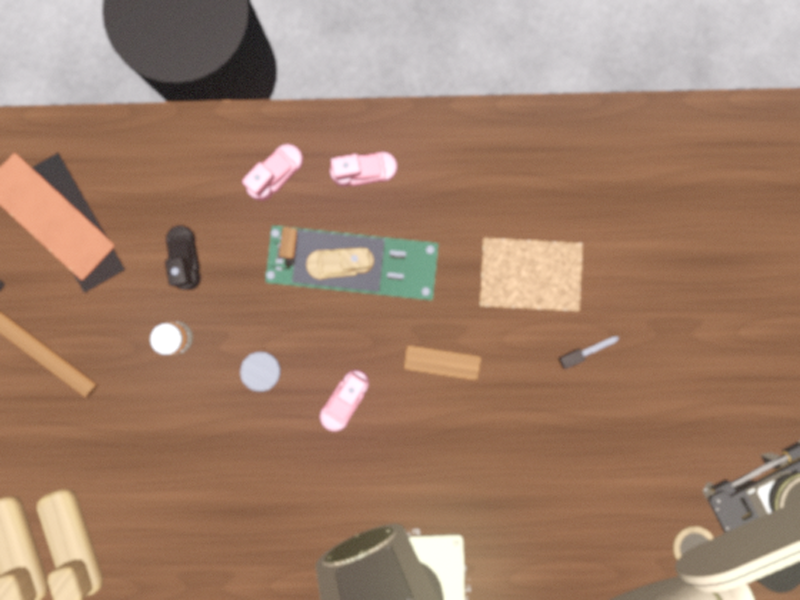

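View pics/scene0.png

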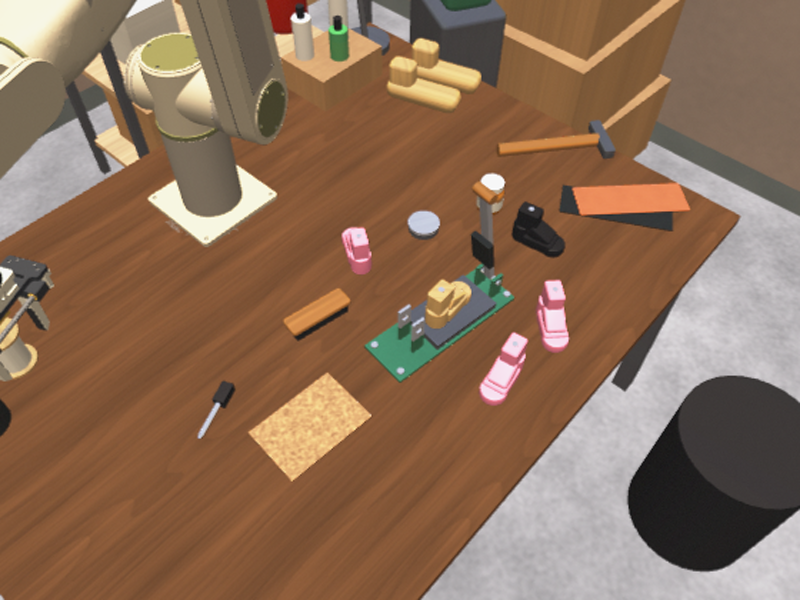

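The top view shows the press (265–438, 228–300), the wooden last in its bed at about (340,262), the mat (482–582, 238–311) and the pin at (590,352) with its rod to the upper right. The brush is at (442,362), the tin at (260,371) and the jar at (167,339). The scene view shows the bar nearly upright. I'll enlarge both.

Run:
```python
from h import *
import pickle
cs=pickle.load(open("c0.pkl","rb"))
def crop(n,u,v,w,h,s):
    im=cv2.resize(cs[n]["frame"][v:v+h,u:u+w],None,fx=s,fy=s,interpolation=cv2.INTER_CUBIC); return im
save("topc",crop("top",180,150,264,120,3))
save("scc",crop("scene",130,120,240,200,3))
```

```text
(no output)
```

View pics/topc.png

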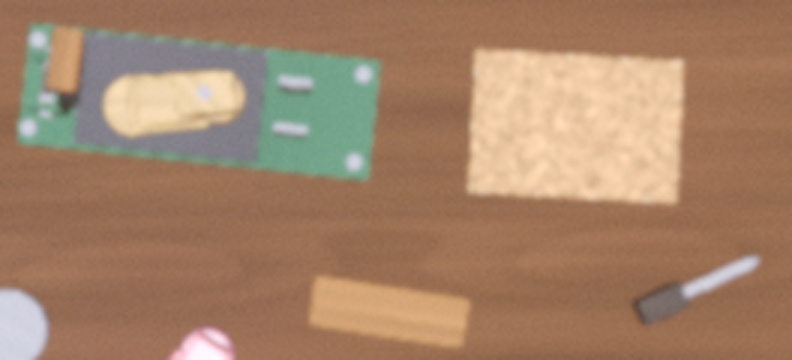

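View pics/scc.png

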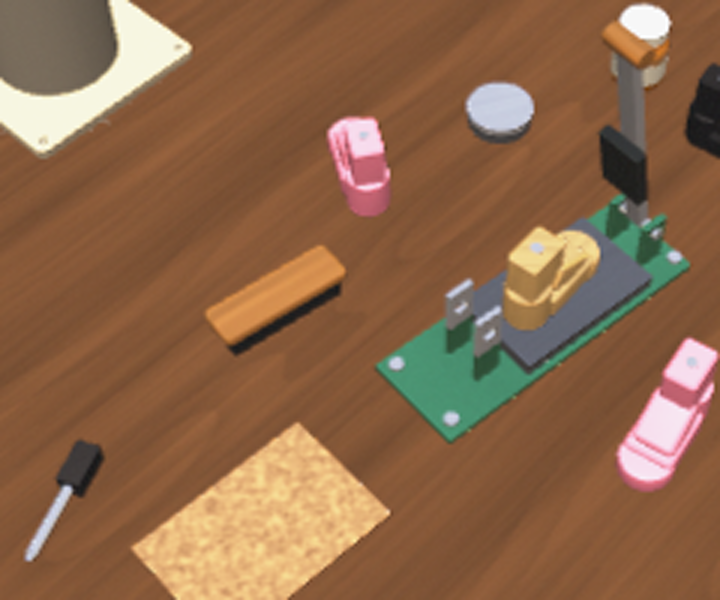

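The top crop shows the press corners (29,24), (381,61), (369,181), (17,144); the ear tops (290,129) and (296,82); the mat corners (475,49), (684,60), (679,203), (468,193); the pin tip (757,260) and handle end (640,312); and the stub dot (204,93). The scene crop shows press corners (377,367), (452,438), (689,263), mat corners (133,548), (297,423), (389,513), pin tip (30,556), stub dot (537,247) and grip (628,44).

```bash
cat > fit.py <<'E'
from h import *
import pickle
from scipy.optimize import least_squares
cs=pickle.load(open("c0.pkl","rb"))
t=lambda u,v:("top",np.array([(u+.5)/3-.5+180,(v+.5)/3-.5+150]))
s=lambda u,v:("scene",np.array([(u+.5)/3-.5+130,(v+.5)/3-.5+120]))
def pose(o,g):  # o: list of (obs, local pt); g: x,y,yaw
    f=lambda p:np.concatenate([proj(cs[n],np.r_[p[:2],0]+R.from_euler("z",p[2]).apply(l))-uv for (n,uv),l in o])
    r=least_squares(f,g,loss="soft_l1"); print(r.x.round(4), r.fun.reshape(-1,2).round(1).tolist()); return r.x
press=pose([(t(29,24),[.055,.16,.012]),(t(381,61),[.055,-.16,.012]),(t(369,181),[-.055,-.16,.012]),(t(17,144),[-.055,.16,.012]),
 (s(377,367),[-.055,-.16,.012]),(s(452,438),[.055,-.16,.012]),(s(689,263),[.055,.16,.012]),
 (t(290,129),[-.02,-.095,.103]),(t(296,82),[.02,-.095,.103]),(s(460,285),[-.02,-.095,.103]),(s(487,312),[.02,-.095,.103])],[.55,.1,0])
mat=pose([(t(475,49),[.065,.095,.004]),(t(684,60),[.065,-.095,.004]),(t(679,203),[-.065,-.095,.004]),(t(468,193),[-.065,.095,.004]),
 (s(133,548),[-.065,-.095,.004]),(s(297,423),[-.065,.095,.004]),(s(389,513),[.065,.095,.004])],[.55,-.3,0])
pin=pose([(t(757,260),[.097,0,.012]),(t(685,291),[.022,0,.012]),(t(633,301),[-.022,.012,.024]),(t(645,323),[-.022,-.012,.024]),(t(677,283),[.022,.012,.024]),
 (s(30,556),[.097,0,.012])],[.4,-.35,-1])
def tri(a,b):
    f=lambda p:np.concatenate([proj(cs[n],p)-uv for n,uv in(a,b)]); r=least_squares(f,[.5,0,.1]); return r.x,r.fun
P=R.from_euler("z",press[2])
for nm,a,b in(("dot",t(204,93),s(537,247)),("grip",t(66,60),s(628,44)),("toe",t(108,103),s(583,238))):
    x,e=tri(a,b); print(nm,x.round(4),e.round(1),"press:",P.inv().apply(x-np.r_[press[:2],0]).round(4))
E
python3 fit.py
```

```text
[ 0.6272  0.0916 -0.1273] [[-1.9, -0.2], [-2.0, -0.8], [-2.0, -0.5], [-2.1, 0.0], [-0.6, -1.7], [-0.5, -0.1], [0.7, -1.0], [2.0, -0.1], [1.6, -0.0], [-2.7, 2.4], [-2.0, 2.4]]
[ 0.5967 -0.2557 -0.0821] [[0.1, -0.2], [-0.5, -0.1], [-1.1, -0.4], [-0.0, -0.8], [-1.6, 0.1], [-0.7, -0.3], [-0.3, 0.0]]
[ 0.4338 -0.3238 -1.184 ] [[-0.5, -0.4], [-1.6, 0.5], [0.1, -0.1], [-0.3, 0.7], [0.3, -0.7], [-1.5, 1.1]]
dot [0.6274 0.0772 0.1243] [-0.5 -0.5 -0.8  0. ] press: [ 0.002  -0.0143  0.1243]
grip [0.6383 0.1641 0.3245] [-0.4 -0.5 -0.8  0.1] press: [0.0018 0.0734 0.3245]
toe [0.6239 0.1631 0.0557] [ 0.3  0.3  0.4 -0. ] press: [-0.0123  0.0705  0.0557]
```

The ears and base disagree by about 10 mm, and the bed centre sits 24 mm from the base centre. So the base is not centred on the press origin. I'll free that offset, and zoom in on the last and pin.

Run:
```python
from h import *
import pickle
cs=pickle.load(open("c0.pkl","rb"))
def crop(n,u,v,w,h,s): return cv2.resize(cs[n]["frame"][v:v+h,u:u+w],None,fx=s,fy=s,interpolation=cv2.INTER_CUBIC)
im=np.zeros((600,800,3),np.uint8)
im[:300,:480]=crop("top",210,165,80,50,6)
im[:300,490:790]=crop("top",385,228,50,50,6)
im[300:600,:480]=crop("scene",270,190,80,50,6)
im[300:600,490:790]=crop("scene",130,265,50,50,6)
save("comp",im)
```

```text
(no output)
```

View pics/comp.png

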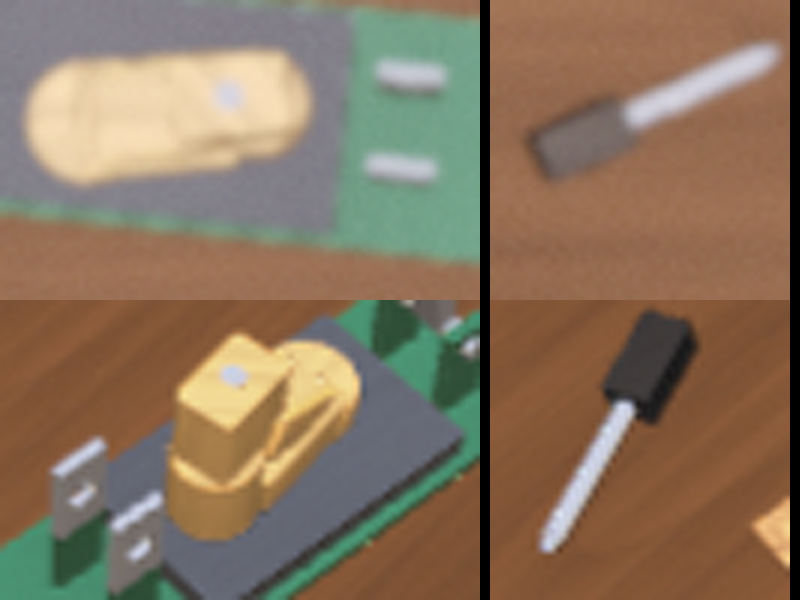

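In the composite, the stub-top corners in the scene view are (177,403), (232,432), (295,372), (240,333), and the ear tops run (52,473)–(105,440) and (108,527)–(160,492). In the top view, the last spans toe (26,120) to heel (312,100). The pin tip is at (776,50) in the top view and (548,548) in the scene view.

```bash
sed -i '/^press=/,$d' fit.py
cat > fit2.py <<'E'
from fit import *
g=lambda n,u0,v0,k,cu,cv:(lambda u,v:(n,np.array([(u-cu+.5)/k-.5+u0,(v-cv+.5)/k-.5+v0])))
tl=g("top",210,165,6,0,0);sl=g("scene",270,190,6,0,300);tp=g("top",385,228,6,490,0);sp=g("scene",130,265,6,490,300)
ears=[(tl(401,163),[-.02,-.095,.103]),(tl(412,71),[.02,-.095,.103]),(sl(52,473),[-.023,-.109,.103]),(sl(105,440),[-.023,-.081,.103]),(sl(108,527),[.017,-.109,.103]),(sl(160,492),[.017,-.081,.103])]
for b in(-.01,-.008,-.012,-.006):
  press=pose([(t(29,24),[.055,.16+b,.012]),(t(381,61),[.055,-.16+b,.012]),(t(369,181),[-.055,-.16+b,.012]),(t(17,144),[-.055,.16+b,.012]),
 (s(377,367),[-.055,-.16+b,.012]),(s(452,438),[.055,-.16+b,.012]),(s(689,263),[.055,.16+b,.012])]+ears,[.6,.1,-.1])
def pz(o,g0,z0):
  o=[(a,np.array(l)+[0,0,z0]) for a,l in o]; return pose(o,g0)
last=pz([(sl(177,403),[-.055,.017,.092]),(sl(232,432),[-.055,-.017,.092]),(sl(295,372),[-.005,-.017,.092]),(sl(240,333),[-.005,.017,.092])],[.62,.1,1.45],.03)
pin=pose([(tp(776,50),[.097,0,.012]),(tp(630,117),[.022,0,.012]),(tp(530,135),[-.022,.012,.024]),(tp(552,178),[-.022,-.012,.024]),(tp(617,98),[.022,.012,.024]),
 (sp(548,548),[.097,0,.012]),(sp(626,402),[.022,0,.012]),(sp(605,382),[.022,-.012,.024]),(sp(647,311),[-.022,-.012,.024])],[.4,-.35,-1])
E
python3 fit2.py
```

```text
[ 0.6292  0.0974 -0.1233] [[-0.4, -0.4], [-0.6, -1.3], [-0.4, -1.1], [-0.5, -0.1], [-1.3, -0.5], [-1.1, 1.1], [0.0, -0.2], [-0.3, -0.1], [-0.7, -0.4], [-0.5, -0.1], [-1.6, 0.0], [-0.1, -0.1], [-1.0, 0.3]]
[ 0.629   0.0965 -0.1231] [[-0.8, -0.4], [-0.9, -1.4], [-0.8, -1.1], [-0.9, -0.1], [-1.1, -0.7], [-0.8, 0.9], [0.3, -0.4], [0.0, -0.0], [-0.3, -0.3], [-0.8, 0.0], [-1.9, 0.2], [-0.4, 0.1], [-1.3, 0.5]]
[ 0.6293  0.0985 -0.1236] [[-0.1, -0.3], [-0.2, -1.3], [-0.0, -1.1], [-0.2, -0.1], [-1.6, -0.3], [-1.3, 1.3], [-0.2, -0.0], [-0.8, -0.1], [-1.1, -0.4], [-0.2, -0.4], [-1.3, -0.2], [0.2, -0.3], [-0.8, 0.1]]
[ 0.6288  0.0957 -0.1232] [[-1.3, -0.4], [-1.4, -1.4], [-1.2, -1.1], [-1.4, -0.1], [-0.8, -0.9], [-0.5, 0.6], [0.5, -0.6], [0.3, 0.0], [0.0, -0.2], [-1.0, 0.2], [-2.1, 0.3], [-0.6, 0.2], [-1.6, 0.6]]
[0.6305 0.1061 1.6277] [[-0.6, -0.5], [0.2, 0.9], [0.5, -0.3], [-0.2, 0.1]]
[ 0.4344 -0.324  -1.1846] [[-0.7, -0.1], [-1.5, -0.2], [-0.4, -0.4], [-0.5, 0.6], [-0.0, -0.8], [-1.1, 0.3], [-0.1, 0.8], [-1.4, 0.6], [-0.5, -0.9]]
```

Pose estimates are press (0.629, 0.097, yaw −0.123), stub grip point about (0.630, 0.0765) with sides along yaw 1.62, mat (0.597, −0.256) and pin (0.434, −0.324, yaw −1.185). All agree with the sizes given. First move: turn the tool so its y lies along world x, while heading for the stub.

Emit:
arm_command --series '[[[93, 0.4, -0.28, -0.12, 0, 0, -0.12], [93, 0.8, -0.56, -0.24, 0, 0, -0.24], [93, 1, -0.7, -0.3, 0, 0, -0.36], [93, 1, -0.7, -0.3, 0, 0, -0.48], [93, 1, -0.7, -0.3, 0, 0, -0.6], [93, 1, -0.7, -0.3, 0, 0, -0.72], [93, 1, -0.7, -0.3, 0, 0, -0.79], [93, 1, -0.7, -0.3, 0, 0, -0.79]]]'

```text
time_s: 1.1
tool_pos: [0.3464, -0.3838, 0.2632]
orientation: [-2.161, -2.279, -0.0]
ft_force: [-0.1, 0.5, 0.6]
opening: 0.0925
finger_force: 0.0
```

```bash
cat >> h.py <<'E'
def plan(p,yaw=None):
    "shares of shift/turn to TCP p with tool down, tool y at world yaw"
    s=status.observe(); T=R.from_rotvec(s["orientation"]); y=T.as_matrix()[:,1]
    cur=np.arctan2(y[1],y[0])
    yaw=cur if yaw is None else yaw
    c,n=np.cos(yaw),np.sin(yaw)
    G=R.from_matrix(np.array([[-n,c,0],[c,n,0],[0,0,-1]]).T@np.eye(3) if 0 else np.column_stack([[-n,c,0],[c,n,0],[0,0,-1]]))
    print("t",round(s["time_s"],2),"tcp",s["tool_pos"].round(4),"yaw_y",cur.round(3),"tilt",np.degrees(np.arccos(-T.as_matrix()[2,2])).round(2),"op",round(s["opening"],4),"F",s["ft_force"].round(1),"ff",round(s["finger_force"],1))
    print("shift",(T.inv().apply(np.array(p)-s["tool_pos"])/.15).round(3),"turn",((T.inv()*G).as_rotvec()/1.5).round(3))
E
python3 -c "
from h import *
plan([.63,.0765,.25],.05)"
```

```text
t 1.1 tcp [ 0.3464 -0.3838  0.2632] yaw_y 0.053 tilt 0.04 op 0.0925 F [-0.1  0.5  0.6] ff 0.0
shift [2.964 2.052 0.089] turn [-0.    -0.     0.002]
```

Emit:
arm_command --series '[[[93, 0.33, 0.228, 0.01, 0, 0, 0], [93, 0.66, 0.456, 0.02, 0, 0, 0], [93, 0.988, 0.684, 0.03, 0, 0, 0], [93, 0.988, 0.684, 0.03, 0, 0, 0]]]'

```text
time_s: 1.6
tool_pos: [0.4425, -0.227, 0.2589]
orientation: [-2.157, -2.283, -0.001]
ft_force: [0.6, 0.1, -0.3]
opening: 0.0926
finger_force: 0.0
```

Emit:
arm_command --series '[[[93, 0.33, 0.228, 0.01, 0, 0, 0], [93, 0.66, 0.456, 0.02, 0, 0, 0], [93, 0.988, 0.684, 0.03, 0, 0, 0], [93, 0.988, 0.684, 0.03, 0, 0, 0]]]'

```text
time_s: 2.1
tool_pos: [0.5363, -0.0746, 0.254]
orientation: [-2.158, -2.282, 0.0]
ft_force: [-0.9, -0.4, 1.0]
opening: 0.093
finger_force: 0.0
```

Emit:
arm_command --series '[[[93, 0.33, 0.228, 0.01, 0, 0, 0], [93, 0.66, 0.456, 0.02, 0, 0, 0], [93, 0.988, 0.684, 0.03, 0, 0, 0], [93, 0.988, 0.684, 0.03, 0, 0, 0]]]'

```text
time_s: 2.6
tool_pos: [0.6304, 0.0778, 0.2483]
orientation: [-2.158, -2.28, 0.003]
ft_force: [-1.3, -1.0, -0.6]
opening: 0.093
finger_force: 0.0
```

```bash
python3 -c "
from h import *
plan([.63,.0765,.088],.05)"
```

```text
t 2.6 tcp [0.6304 0.0778 0.2483] yaw_y 0.055 tilt 0.14 op 0.093 F [-1.3 -1.  -0.6] ff 0.0
shift [-9.000e-03 -1.000e-03  1.068e+00] turn [-0.002 -0.     0.003]
```

Now the descent, 150 mm then about 10 mm more, and then closing.

Emit:
arm_command --series '[[[93, -0.01, 0, 0.3, 0, 0, 0], [93, -0.01, 0, 0.6, 0, 0, 0], [93, -0.01, 0, 0.85, 0, 0, 0], [93, -0.01, 0, 1, 0, 0, 0], [93, -0.01, 0, 1, 0, 0, 0]]]'

```text
time_s: 3.22
tool_pos: [0.6279, 0.0723, 0.0978]
orientation: [-2.162, -2.275, 0.006]
ft_force: [-0.2, 0.2, 0.8]
opening: 0.0929
finger_force: 0.0
```

Emit:
arm_command --series '[[[93, 0, 0, 0.06, 0, 0, 0], [93, 0, 0, 0.06, 0, 0, 0], [20, 0, 0, 0.06, 0, 0, 0], [20, 0, 0, 0.06, 0, 0, 0], [20, 0, 0, 0.06, 0, 0, 0], [20, 0, 0, 0.06, 0, 0, 0], [20, 0, 0, 0.06, 0, 0, 0], [20, 0, 0, 0.06, 0, 0, 0]]]'

```text
time_s: 4.22
tool_pos: [0.6299, 0.075, 0.0911]
orientation: [-2.161, -2.281, 0.0]
ft_force: [-0.9, 0.1, -0.1]
opening: 0.0375
finger_force: 0.0
```

```bash
python3 -c "
from h import *
plan([.63,.0765,.198],.05)"
```

```text
t 4.22 tcp [0.6299 0.075  0.0911] yaw_y 0.054 tilt 0.01 op 0.0375 F [-0.9  0.1 -0.1] ff 0.0
shift [ 0.01   0.001 -0.713] turn [-0.     0.     0.003]
```

Emit:
arm_command --series '[[[20, 0, 0, 0, 0, 0, 0], [20, 0, 0, 0, 0, 0, 0], [20, 0, 0, 0, 0, 0, 0], [20, 0, 0, -0.02, 0, 0, 0], [20, 0, 0, -0.05, 0, 0, 0]]]'

```text
time_s: 4.85
tool_pos: [0.6295, 0.0751, 0.0983]
orientation: [-2.16, -2.28, 0.001]
ft_force: [-0.2, 0.2, -2.8]
opening: 0.0338
finger_force: 29.9
```

The stub is gripped: opening 34 mm, pad force 30 N. Grasp height was TCP 0.091 with the sole at 0.030. Lift 110 mm.

Emit:
arm_command --series '[[[20, 0, 0, -0.2, 0, 0, 0], [20, 0, 0, -0.45, 0, 0, 0], [20, 0, 0, -0.7, 0, 0, 0], [20, 0, 0, -0.72, 0, 0, 0]]]'

```text
time_s: 5.35
tool_pos: [0.6322, 0.0752, 0.2108]
orientation: [2.157, 2.277, 0.008]
ft_force: [0.8, 0.3, -3.0]
opening: 0.0337
finger_force: 29.9
```

```bash
python3 -c "
from h import *
plan([.598,-.285,.205],.054)"
```

```text
t 5.35 tcp [0.6322 0.0752 0.2108] yaw_y 0.054 tilt 0.41 op 0.0337 F [ 0.8  0.3 -3. ] ff 29.9
shift [-2.385 -0.357  0.036] turn [0.005 0.    0.   ]
```

Emit:
arm_command --series '[[[20, -0.25, -0.03, 0, 0, 0, 0], [20, -0.6, -0.08, 0, 0, 0, 0], [20, -1, -0.14, 0, 0, 0, 0], [20, -1, -0.14, 0, 0, 0, 0]]]'

```text
time_s: 5.85
tool_pos: [0.6156, -0.0802, 0.2042]
orientation: [-2.165, -2.274, 0.004]
ft_force: [-0.5, -0.4, -3.1]
opening: 0.0335
finger_force: 30.0
```

Emit:
arm_command --series '[[[20, -0.35, -0.05, 0, 0, 0, 0], [20, -0.7, -0.1, 0, 0, 0, 0], [20, -1, -0.14, 0, 0, 0, 0], [20, -1, -0.14, 0, 0, 0, 0]]]'

```text
time_s: 6.35
tool_pos: [0.603, -0.2291, 0.2044]
orientation: [-2.163, -2.275, 0.002]
ft_force: [-1.1, 0.8, -2.1]
opening: 0.0338
finger_force: 30.0
```

Emit:
arm_command --series '[[[20, -0.2, -0.04, 0, 0, 0, 0], [20, -0.36, -0.07, 0, 0, 0, 0], [20, -0.38, -0.07, 0, 0, 0, 0], [20, -0.38, -0.07, 0, 0, 0, 0]]]'

```text
time_s: 6.85
tool_pos: [0.5969, -0.2836, 0.2062]
orientation: [-2.16, -2.28, -0.001]
ft_force: [0.6, 0.5, -2.8]
opening: 0.034
finger_force: 30.0
```

Run:
```python
from h import *
plan([.598,-.285,.067],.054)
a=vision.camera("scene"); b=vision.camera("top")
c=lambda f,u,v:cv2.resize(f[v:v+130,u:u+130],None,fx=3,fy=3,interpolation=cv2.INTER_CUBIC)
save("held",np.hstack([c(a["frame"],150,200),c(b["frame"],320,120)]))
```

```text
t 6.85 tcp [ 0.5969 -0.2836  0.2062] yaw_y 0.054 tilt 0.05 op 0.034 F [ 0.6  0.5 -2.8] ff 30.0
shift [-0.01   0.007  0.928] turn [-0.    -0.001  0.   ]
```

View pics/held.png

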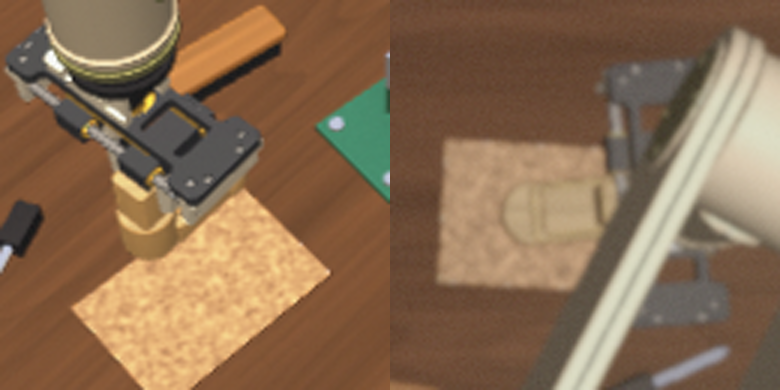

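The last hangs upright over the mat: stub at about (140,195) in the left crop, toe at (505,212) in the right. Lowering to just above contact.

Emit:
arm_command --series '[[[20, 0, 0, 0.25, 0, 0, 0], [20, 0, 0, 0.5, 0, 0, 0], [20, 0, 0, 0.7, 0, 0, 0], [20, 0, 0, 0.82, 0, 0, 0], [20, 0, 0, 0.88, 0, 0, 0], [20, 0, 0, 0.88, 0, 0, 0]]]'

```text
time_s: 7.7
tool_pos: [0.597, -0.2842, 0.0748]
orientation: [2.16, 2.281, 0.0]
ft_force: [-0.1, -0.7, -3.5]
opening: 0.0343
finger_force: 30.0
```

Emit:
arm_command --series '[[[20, 0, 0, 0.02, 0, 0, 0], [20, 0, 0, 0.04, 0, 0, 0], [20, 0, 0, 0.05, 0, 0, 0], [20, 0, 0, 0.05, 0, 0, 0]]]'

```text
time_s: 8.2
tool_pos: [0.5968, -0.2843, 0.0671]
orientation: [2.161, 2.281, -0.0]
ft_force: [-0.2, -0.3, -3.1]
opening: 0.0343
finger_force: 30.0
```

Emit:
arm_command --series '[[[20, 0, 0, 0.007, 0, 0, 0], [20, 0, 0, 0.013, 0, 0, 0], [20, 0, 0, 0.013, 0, 0, 0]]]'

```text
time_s: 8.57
tool_pos: [0.5972, -0.285, 0.0662]
orientation: [2.16, 2.279, -0.0]
ft_force: [-3.0, -3.4, 4.4]
opening: 0.0339
finger_force: 30.0
```

Contact: the vertical force went from −3 N to +4 N. Releasing.

Emit:
arm_command --series '[[[40, 0, 0, 0, 0, 0, 0], [60, 0, 0, 0, 0, 0, 0], [80, 0, 0, 0, 0, 0, 0], [80, 0, 0, 0, 0, 0, 0], [80, 0, 0, 0, 0, 0, 0], [80, 0, 0, 0, 0, 0, 0], [80, 0, 0, 0, 0, 0, 0]]]'

```text
time_s: 9.45
tool_pos: [0.5968, -0.2842, 0.0652]
orientation: [-2.161, -2.281, -0.0]
ft_force: [-0.3, -0.4, 0.8]
opening: 0.08
finger_force: 0.0
```

Emit:
arm_command --series '[[[80, 0, 0, -0.2, 0, 0, 0], [80, 0, 0, -0.5, 0, 0, 0], [80, 0, 0, -0.9, 0, 0, 0], [80, 0, 0, -1, 0, 0, 0], [80, 0, 0, -1, 0, 0, 0]]]'

```text
time_s: 10.07
tool_pos: [0.5975, -0.2847, 0.2168]
orientation: [2.159, 2.278, 0.001]
ft_force: [-0.6, -0.2, 0.1]
opening: 0.0799
finger_force: 0.0
```

Run:
```python
from h import *
P=R.from_euler("z",-.123);o=np.array([.629,.0974,0])
def bp(q,off=-.0188): return o+P.apply([0,.120-.27*np.cos(q),.056+.27*np.sin(q)+off])
g0=np.array([.6383,.1641,.3245]); l=P.inv().apply(g0-o); print("bar q from grip",np.arctan2(l[2]-.056,.12-l[1]),l)
for q in (1.45,1.4,1.35): print(q,bp(q).round(4))
plan([.638,.16,.38],-.123)
```

```text
bar q from grip 1.377117525418638 [0.00104631 0.0673371  0.3245    ]
1.45 [0.6397 0.1842 0.3052]
1.4 [0.6381 0.1709 0.3033]
1.35 [0.6365 0.1578 0.3006]
t 10.07 tcp [ 0.5975 -0.2847  0.2168] yaw_y 0.054 tilt 0.18 op 0.0799 F [-0.6 -0.2  0.1] ff 0.0
shift [ 2.944  0.432 -1.092] turn [0.002 0.001 0.118]
```

Emit:
arm_command --series '[[[80, 0.2, 0.03, -0.3, 0, 0, 0.06], [80, 0.5, 0.08, -0.6, 0, 0, 0.118], [80, 0.8, 0.12, -0.9, 0, 0, 0.118], [80, 1, 0.14, -1, 0, 0, 0.118], [80, 1, 0.14, -1, 0, 0, 0.118]]]'

```text
time_s: 10.7
tool_pos: [0.6101, -0.1312, 0.3648]
orientation: [-2.35, -2.084, -0.001]
ft_force: [0.9, -0.4, -0.6]
opening: 0.0803
finger_force: 0.0
```

Run:
```python
from h import *
plan([.6375,.1657,.375],-.123)
```

```text
t 10.7 tcp [ 0.6101 -0.1312  0.3648] yaw_y -0.12 tilt 0.02 op 0.0803 F [ 0.9 -0.4 -0.6] ff 0.0
shift [ 1.987 -0.055 -0.067] turn [ 0.    -0.     0.002]
```

Emit:
arm_command --series '[[[80, 0.3, -0.01, -0.03, 0, 0, 0], [80, 0.65, -0.02, -0.06, 0, 0, 0], [80, 1, -0.03, -0.06, 0, 0, 0], [80, 1, -0.03, -0.06, 0, 0, 0]]]'

```text
time_s: 11.2
tool_pos: [0.6232, 0.0185, 0.3705]
orientation: [-2.347, -2.082, 0.005]
ft_force: [-0.8, -1.4, -0.8]
opening: 0.0802
finger_force: 0.0
```

Emit:
arm_command --series '[[[80, 0.3, -0.01, 0, 0, 0, 0], [80, 0.65, -0.02, 0, 0, 0, 0], [80, 0.98, -0.03, 0, 0, 0, 0], [80, 0.98, -0.03, 0, 0, 0, 0], [80, 0.98, -0.03, 0, 0, 0, 0]]]'

```text
time_s: 11.82
tool_pos: [0.6372, 0.1607, 0.372]
orientation: [-2.354, -2.079, 0.005]
ft_force: [-0.0, 0.4, -0.0]
opening: 0.0799
finger_force: 0.0
```

Run:
```python
from h import *
plan([.6375,.1657,.304],-.123)
a=vision.camera("scene"); save("bar",cv2.resize(a["frame"][60:340,130:500],None,fx=2.1,fy=2.1,interpolation=cv2.INTER_CUBIC))
```

```text
t 11.82 tcp [0.6372 0.1607 0.372 ] yaw_y -0.124 tilt 0.19 op 0.0799 F [-0.   0.4 -0. ] ff 0.0
shift [ 0.034 -0.001  0.453] turn [-0.002  0.001 -0.001]
```

View pics/bar.png

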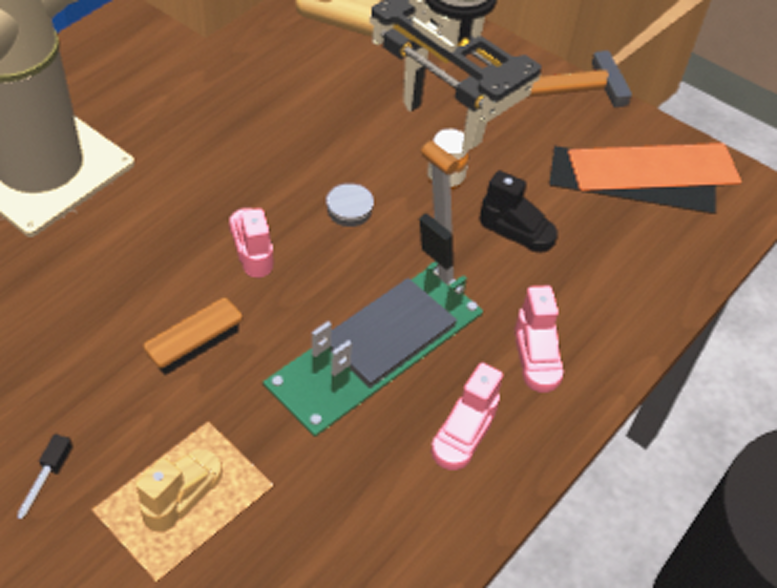

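The last stands on the mat at (175,487), and the fingers at (412,105) and (472,145) straddle the bar grip at (440,155). Descending and closing.

Emit:
arm_command --series '[[[80, 0.03, 0, 0.15, 0, 0, 0], [80, 0.03, 0, 0.35, 0, 0, 0], [80, 0.03, 0, 0.45, 0, 0, 0], [30, 0.03, 0, 0.45, 0, 0, 0], [30, 0.03, 0, 0.45, 0, 0, 0], [30, 0.03, 0, 0.45, 0, 0, 0], [30, 0.03, 0, 0.45, 0, 0, 0], [30, 0.03, 0, 0.45, 0, 0, 0], [30, 0.03, 0, 0.45, 0, 0, 0], [30, 0.03, 0, 0.45, 0, 0, 0]]]'

```text
time_s: 13.12
tool_pos: [0.6398, 0.1668, 0.3079]
orientation: [2.352, 2.078, 0.007]
ft_force: [10.0, -0.9, -0.5]
opening: 0.0437
finger_force: 30.0
```

```bash
cat > arc.py <<'E'
from h import *
import sys
o=np.array([.629,.0974,0]);P=R.from_euler("z",-.123);s=status.observe();T=R.from_rotvec(s["orientation"])
l=P.inv().apply(s["tool_pos"]-o);off=None
# angle from direction of grasp centre about the hinge
v=np.array([.12-l[1],l[2]+.0188-.056]);q=np.arctan2(v[1],v[0]);print("q",q.round(3),"r",np.hypot(*v).round(4),"F",s["ft_force"].round(1),s["opening"].round(4),s["finger_force"])
b=lambda q:np.array([0,.12-.27*np.cos(q),.056+.27*np.sin(q)])
for dq in np.arange(1,12)*.07: print((T.inv().apply(P.apply(b(q-dq)-b(q)))/.15).round(3), round(q-dq,3))
E
python3 arc.py
```

```text
Traceback (most recent call last):
  File "arc.py", line 6, in <module>
    v=np.array([.12-l[1],l[2]+.0188-.056]);q=np.arctan2(v[1],v[0]);print("q",q.round(3),"r",np.hypot(*v).round(4),"F",s["ft_force"].round(1),s["opening"].round(4),s["finger_force"])
                                                                                                                                             ^^^^^^^^^^^^^^^^^^
AttributeError: 'float' object has no attribute 'round'
```

```bash
sed -i 's/s\["opening"\].round(4)/round(s["opening"],4)/' arc.py; python3 arc.py
```

```text
q 1.389 r 0.2753 F [10.  -0.9 -0.5] 0.0437 29.995792508125305
[-0.123 -0.     0.027] 1.319
[-0.244 -0.     0.062] 1.249
[-0.362 -0.     0.106] 1.179
[-0.477 -0.001  0.158] 1.109
[-0.588 -0.001  0.218] 1.039
[-0.694 -0.001  0.286] 0.969
[-0.795 -0.002  0.361] 0.899
[-0.891 -0.002  0.442] 0.829
[-0.981 -0.002  0.531] 0.759
[-1.065 -0.003  0.625] 0.689
[-1.141 -0.003  0.725] 0.619
```

Emit:
arm_command --series '[[[30, -0.06, 0.01, 0.012, 0, 0, 0], [30, -0.123, 0.015, 0.027, 0, 0, 0], [30, -0.244, 0.015, 0.062, 0, 0, 0], [30, -0.362, 0.015, 0.106, 0, 0, 0], [30, -0.477, 0.015, 0.158, 0, 0, 0], [30, -0.588, 0.015, 0.218, 0, 0, 0], [30, -0.694, 0.015, 0.286, 0, 0, 0], [30, -0.795, 0.015, 0.361, 0, 0, 0], [30, -0.891, 0.015, 0.442, 0, 0, 0], [30, -0.98, 0.015, 0.53, 0, 0, 0], [30, -0.98, 0.015, 0.53, 0, 0, 0]]]'

```text
time_s: 14.5
tool_pos: [0.6201, 0.0183, 0.2253]
orientation: [-2.355, -2.077, 0.007]
ft_force: [-5.7, -3.6, 0.8]
opening: 0.0437
finger_force: 30.0
```

```bash
python3 arc.py
```

```text
q 0.756 r 0.2743 F [-5.7 -3.6  0.8] 0.0437 29.998374581336975
[-0.083  0.001  0.095] 0.686
[-0.159  0.001  0.195] 0.616
[-0.228  0.002  0.301] 0.546
[-0.289  0.002  0.411] 0.476
[-0.343  0.003  0.525] 0.406
[-0.388  0.003  0.642] 0.336
[-0.425  0.004  0.763] 0.266
[-0.454  0.005  0.885] 0.196
[-0.474  0.005  1.01 ] 0.126
[-0.485  0.006  1.135] 0.056
[-0.487  0.006  1.261] -0.014
```

Emit:
arm_command --series '[[[30, -0.04, -0.01, 0.045, 0, 0, 0], [30, -0.083, -0.01, 0.095, 0, 0, 0], [30, -0.159, -0.01, 0.195, 0, 0, 0], [30, -0.228, -0.01, 0.301, 0, 0, 0], [30, -0.289, -0.01, 0.411, 0, 0, 0], [30, -0.343, -0.01, 0.525, 0, 0, 0], [30, -0.388, -0.01, 0.642, 0, 0, 0], [30, -0.425, -0.01, 0.763, 0, 0, 0], [30, -0.454, -0.01, 0.885, 0, 0, 0], [30, -0.472, -0.01, 0.99, 0, 0, 0], [30, -0.472, -0.01, 0.99, 0, 0, 0]]]'

```text
time_s: 15.88
tool_pos: [0.611, -0.0502, 0.0763]
orientation: [-2.354, -2.08, 0.002]
ft_force: [-0.6, -5.3, -2.5]
opening: 0.0436
finger_force: 30.0
```

```bash
python3 arc.py | head -5
```

```text
q 0.145 r 0.2715 F [-0.6 -5.3 -2.5] 0.0436 29.996723234653473
[-0.014  0.     0.125] 0.075
[-0.019  0.     0.251] 0.005
[-0.015  0.001  0.377] -0.065
[-0.002  0.001  0.502] -0.135
```

Emit:
arm_command --series '[[[30, -0.03, 0, 0.08, 0, 0, 0], [30, -0.035, 0, 0.16, 0, 0, 0], [30, -0.035, 0, 0.22, 0, 0, 0], [30, -0.035, 0, 0.25, 0, 0, 0], [30, -0.035, 0, 0.27, 0, 0, 0], [30, -0.035, 0, 0.27, 0, 0, 0]]]'

```text
time_s: 16.62
tool_pos: [0.6106, -0.054, 0.0396]
orientation: [-2.352, -2.08, 0.001]
ft_force: [-11.3, 3.9, 13.5]
opening: 0.0436
finger_force: 30.0
```

```bash
python3 arc.py | head -2
```

```text
q 0.009 r 0.2725 F [-11.3   3.9  13.5] 0.0436 29.99957799911499
[0.003 0.    0.126] -0.061
```

The bar is on its stop: q ≈ 0.01, 13 N upward. Release and rise.

Emit:
arm_command --series '[[[80, 0, 0, 0, 0, 0, 0], [80, 0, 0, 0, 0, 0, 0], [80, 0, 0, 0, 0, 0, 0], [80, 0, 0, 0, 0, 0, 0], [80, 0, 0, 0, 0, 0, 0], [80, 0, 0, 0, 0, 0, 0], [80, 0, 0, -0.3, 0, 0, 0], [80, 0, 0, -0.6, 0, 0, 0], [80, 0, 0, -0.9, 0, 0, 0], [80, 0, 0, -0.9, 0, 0, 0]]]'

```text
time_s: 17.88
tool_pos: [0.6142, -0.055, 0.1788]
orientation: [2.348, 2.076, 0.009]
ft_force: [1.1, 0.7, 0.1]
opening: 0.08
finger_force: 0.0
```

Run:
```python
from h import *
plan([.437,-.331,.12],.386)
```

```text
t 17.88 tcp [ 0.6142 -0.055   0.1788] yaw_y -0.123 tilt 0.52 op 0.08 F [1.1 0.7 0.1] ff 0.0
shift [-1.971 -0.95   0.384] turn [ 0.006  0.002 -0.339]
```

Emit:
arm_command --series '[[[80, -0.3, -0.15, 0, 0, 0, -0.11], [80, -0.65, -0.32, 0, 0, 0, -0.22], [80, -0.98, -0.48, 0, 0, 0, -0.34], [80, -0.98, -0.48, 0, 0, 0, -0.34], [80, -0.98, -0.48, 0, 0, 0, -0.34]]]'

```text
time_s: 18.5
tool_pos: [0.5214, -0.1913, 0.1725]
orientation: [-1.756, -2.604, -0.001]
ft_force: [0.8, 0.1, -0.1]
opening: 0.0796
finger_force: 0.0
```

Run:
```python
from h import *
plan([.437,-.331,.12],.386)
```

```text
t 18.5 tcp [ 0.5214 -0.1913  0.1725] yaw_y 0.384 tilt 0.06 op 0.0796 F [ 0.8  0.1 -0.1] ff 0.0
shift [-0.653 -0.871  0.35 ] turn [-0.    -0.001 -0.001]
```

Emit:
arm_command --series '[[[60, -0.2, -0.28, 0.05, 0, 0, 0], [60, -0.45, -0.6, 0.15, 0, 0, 0], [60, -0.65, -0.87, 0.3, 0, 0, 0], [60, -0.65, -0.87, 0.35, 0, 0, 0], [60, -0.65, -0.87, 0.35, 0, 0, 0], [60, -0.65, -0.87, 0.35, 0, 0, 0]]]'

```text
time_s: 19.25
tool_pos: [0.439, -0.3299, 0.1212]
orientation: [1.75, 2.608, 0.0]
ft_force: [-0.1, -0.8, 0.2]
opening: 0.0601
finger_force: 0.0
```

Run:
```python
from h import *
plan([.437,-.331,.004],.386)
a=vision.camera("scene");b=vision.camera("top")
c=lambda f,u,v,k:cv2.resize(f[v:v+100,u:u+100],None,fx=4,fy=4,interpolation=cv2.INTER_CUBIC)
save("pinapp",np.hstack([c(a["frame"],110,230,4),c(b["frame"],360,190,4)]))
```

```text
t 19.25 tcp [ 0.439  -0.3299  0.1212] yaw_y 0.389 tilt 0.04 op 0.0601 F [-0.1 -0.8  0.2] ff 0.0
shift [-0.001 -0.015  0.782] turn [0.    0.    0.002]
```

View pics/pinapp.png

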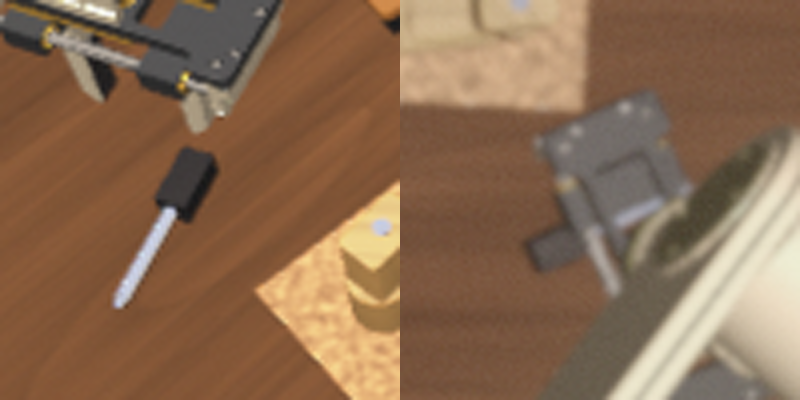

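The pin is undisturbed: handle (187,180) and tip (120,300) in the left crop. The fingers are above and either side of it. Descending and gripping.

Emit:
arm_command --series '[[[60, 0, -0.013, 0.25, 0, 0, 0], [60, 0, -0.013, 0.5, 0, 0, 0], [60, 0, -0.013, 0.7, 0, 0, 0], [60, 0, -0.013, 0.77, 0, 0, 0], [60, 0, -0.013, 0.78, 0, 0, 0], [60, 0, -0.013, 0.78, 0, 0, 0]]]'

```text
time_s: 20.1
tool_pos: [0.4368, -0.3325, 0.0052]
orientation: [1.751, 2.606, -0.001]
ft_force: [-0.1, 0.3, 0.7]
opening: 0.0598
finger_force: 0.0
```

Emit:
arm_command --series '[[[10, 0, 0, 0, 0, 0, 0], [10, 0, 0, 0, 0, 0, 0], [10, 0, 0, 0, 0, 0, 0], [10, 0, 0, 0, 0, 0, 0], [10, 0, 0, 0, 0, 0, 0], [10, 0, 0, 0, 0, 0, 0], [10, 0, 0, 0, 0, 0, 0]]]'

```text
time_s: 20.98
tool_pos: [0.4359, -0.3319, 0.0038]
orientation: [1.753, 2.607, 0.0]
ft_force: [1.1, 0.5, 2.6]
opening: 0.024
finger_force: 30.0
```

Run:
```python
from h import *
plan([.437,-.331,.12],.386)
```

```text
t 20.98 tcp [ 0.4359 -0.3319  0.0038] yaw_y 0.387 tilt 0.02 op 0.024 F [1.1 0.5 2.6] ff 30.0
shift [ 0.003  0.009 -0.774] turn [0.    0.    0.001]
```

Gripped: opening 24 mm, 30 N. Lift and start turning.

Emit:
arm_command --series '[[[10, 0, 0, -0.2, 0, 0, 0], [10, 0, 0, -0.5, 0, 0, 0], [10, 0, 0, -0.9, 0, 0, -0.12], [10, 0, 0, -1, 0, 0, -0.24], [10, 0, 0, -1, 0, 0, -0.36], [10, 0, 0, -1, 0, 0, -0.48], [10, 0, 0, -1, 0, 0, -0.6], [10, 0, 0, -1, 0, 0, -0.707], [10, 0, 0, -1, 0, 0, -0.707]]]'

```text
time_s: 22.1
tool_pos: [0.4354, -0.3316, 0.1531]
orientation: [-0.195, -3.135, -0.001]
ft_force: [0.1, 0.0, -1.8]
opening: 0.0236
finger_force: 30.0
```

Run:
```python
from h import *
plan([.4863,.0193,.14],1.448)
```

```text
t 22.1 tcp [ 0.4354 -0.3316  0.1531] yaw_y 1.446 tilt 0.06 op 0.0236 F [ 0.1  0.  -1.8] ff 30.0
shift [-0.047  2.363  0.089] turn [ 0.    -0.001 -0.001]
```

Emit:
arm_command --series '[[[10, -0.01, 0.25, 0.01, 0, 0, 0], [10, -0.02, 0.6, 0.02, 0, 0, 0], [10, -0.02, 0.9, 0.03, 0, 0, 0], [10, -0.02, 0.9, 0.03, 0, 0, 0]]]'

```text
time_s: 22.6
tool_pos: [0.4553, -0.1955, 0.1487]
orientation: [-0.194, -3.135, -0.002]
ft_force: [0.5, -0.3, -1.2]
opening: 0.0237
finger_force: 30.0
```

Emit:
arm_command --series '[[[10, -0.01, 0.35, 0.01, 0, 0, 0], [10, -0.02, 0.7, 0.03, 0, 0, 0], [10, -0.02, 0.95, 0.03, 0, 0, 0], [10, -0.02, 0.95, 0.03, 0, 0, 0]]]'

```text
time_s: 23.1
tool_pos: [0.476, -0.0559, 0.1446]
orientation: [-0.193, -3.136, -0.0]
ft_force: [1.0, -0.2, 0.0]
opening: 0.0236
finger_force: 30.0
```

Run:
```python
from h import *
plan([.4863,.0193,.070],1.448)
```

```text
t 23.1 tcp [ 0.476  -0.0559  0.1446] yaw_y 1.448 tilt 0.01 op 0.0236 F [ 1.  -0.2  0. ] ff 30.0
shift [-0.006  0.506  0.497] turn [ 0. -0. -0.]
```

Emit:
arm_command --series '[[[10, -0.006, 0.25, 0.1, 0, 0, 0], [10, -0.006, 0.48, 0.25, 0, 0, 0], [10, -0.006, 0.506, 0.45, 0, 0, 0], [10, -0.006, 0.506, 0.497, 0, 0, 0], [10, -0.006, 0.506, 0.497, 0, 0, 0], [10, -0.006, 0.506, 0.497, 0, 0, 0]]]'

```text
time_s: 23.85
tool_pos: [0.4871, 0.0171, 0.0715]
orientation: [0.196, 3.133, -0.0]
ft_force: [0.6, -0.5, -1.3]
opening: 0.0238
finger_force: 30.0
```

Run:
```python
from h import *
import pickle
plan([.4863,.0193,.070],1.448)
cs={n:vision.camera(n) for n in("scene","top")}; pickle.dump(cs,open("c1.pkl","wb"))
T=np.array(status.observe()["tool_pos"]);o=np.array([.629,.0974,0]);P=R.from_euler("z",-.123)
for n,p in(("tip",T+P.apply([.089,0,.008])),("nh",o+P.apply([-.023,-.095,.078])),("eartopL",o+P.apply([-.023,-.109,.103])),("eartopR",o+P.apply([-.023,-.081,.103]))):
  print(n,p.round(4),[((proj(cs[c],p)-k+.5)*f-.5).round(0) for c,k,f in(("scene",np.array([265,175]),7),("top",np.array([235,150]),7))])
c=lambda f,u,v:cv2.resize(f[v:v+80,u:u+57],None,fx=7,fy=7,interpolation=cv2.INTER_CUBIC)
save("ins",np.hstack([c(cs["scene"]["frame"],265,175),c(cs["top"]["frame"],235,150)]))
```

```text
t 23.85 tcp [0.4871 0.0171 0.0715] yaw_y 1.446 tilt 0.12 op 0.0238 F [ 0.6 -0.5 -1.3] ff 30.0
shift [0.007 0.014 0.01 ] turn [-0.     0.001 -0.001]
tip [0.5754 0.0065 0.0794] [array([ 83., 296.]), array([290., 358.])]
nh [0.5945 0.0059 0.078 ] [array([118., 325.]), array([290., 307.])]
eartopL [ 0.5928 -0.008   0.103 ] [array([ 92., 306.]), array([328., 307.])]
eartopR [0.5962 0.0198 0.103 ] [array([146., 268.]), array([251., 300.])]
```

View pics/ins.png

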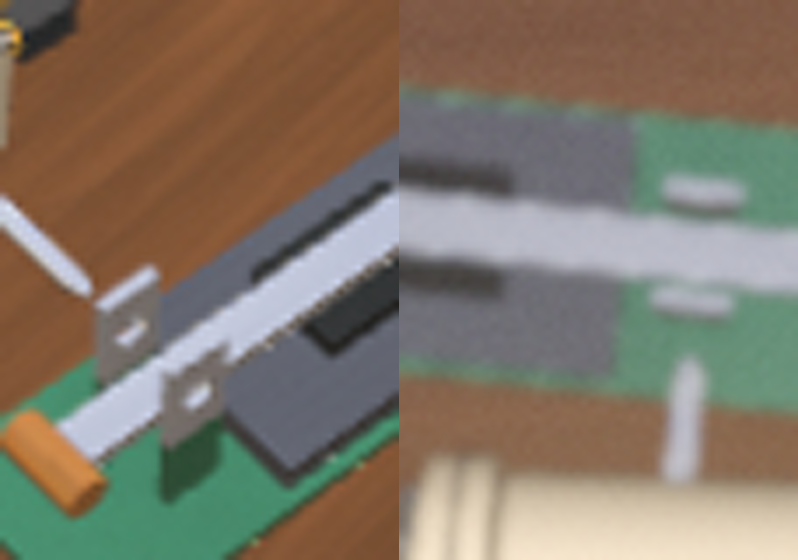

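The bar is down. The tip shows at (88,290) in the scene crop and (690,358) in the top crop; the near hole is at about (127,335), and the ear centre is at top (692,300). The tip lines up within about 1 mm sideways and sits 1–3 mm high. Correct that, then enter 32 mm.

Emit:
arm_command --series '[[[10, 0, 0.008, 0.016, 0, 0, 0], [10, 0, 0.008, 0.016, 0, 0, 0], [10, -0.04, 0.008, 0.016, 0, 0, 0], [10, -0.08, 0.008, 0.016, 0, 0, 0], [10, -0.12, 0.008, 0.016, 0, 0, 0], [10, -0.16, 0.008, 0.016, 0, 0, 0], [10, -0.21, 0.008, 0.016, 0, 0, 0], [10, -0.21, 0.008, 0.016, 0, 0, 0]]]'

```text
time_s: 24.95
tool_pos: [0.518, 0.0152, 0.0678]
orientation: [0.194, 3.135, 0.0]
ft_force: [-0.3, -0.9, -1.8]
opening: 0.0238
finger_force: 30.0
```

```bash
cat > ins.py <<'E'
from h import *
o=np.array([.629,.0974,0]);P=R.from_euler("z",-.123)
plan(o+P.apply([-.037,-.095,.070]),1.448)
T=status.observe()["tool_pos"]; print("tip in press",P.inv().apply(T-o)+[.089,0,.008],"M",status.observe()["moment"].round(2))
E
python3 ins.py
```

```text
t 24.95 tcp [0.518  0.0152 0.0678] yaw_y 1.447 tilt 0.01 op 0.0238 F [-0.3 -0.9 -1.8] ff 30.0
shift [-0.42   0.001 -0.015] turn [ 0.  0. -0.]
tip in press [-0.01105683 -0.0951466   0.07577952] M [ 0.11 -0.15 -0.01]
```

The tip is through the near ear with no contact force. Continue towards and through the far ear.

Emit:
arm_command --series '[[[10, -0.04, 0, -0.005, 0, 0, 0], [10, -0.09, 0, -0.005, 0, 0, 0], [10, -0.14, 0, -0.005, 0, 0, 0], [10, -0.19, 0, -0.005, 0, 0, 0], [10, -0.24, 0, -0.005, 0, 0, 0], [10, -0.29, 0, -0.005, 0, 0, 0], [10, -0.29, 0, -0.005, 0, 0, 0]]]'

```text
time_s: 25.82
tool_pos: [0.5611, 0.0099, 0.0685]
orientation: [0.194, 3.135, 0.0]
ft_force: [-0.9, -0.4, -1.3]
opening: 0.0235
finger_force: 30.0
```

```bash
python3 ins.py
```

```text
t 25.82 tcp [0.5611 0.0099 0.0685] yaw_y 1.447 tilt 0.01 op 0.0235 F [-0.9 -0.4 -1.3] ff 30.0
shift [-0.131  0.001 -0.01 ] turn [ 0.  0. -0.]
tip in press [ 0.03237785 -0.09513894  0.07648848] M [ 0.06 -0.1   0.04]
```

Through both ears with no contact. Now home, in small steps until the handle meets the ear.

Emit:
arm_command --series '[[[10, -0.03, 0, 0, 0, 0, 0], [10, -0.06, 0, 0, 0, 0, 0], [10, -0.09, 0, 0, 0, 0, 0], [10, -0.115, 0, 0, 0, 0, 0], [10, -0.13, 0, 0, 0, 0, 0], [10, -0.14, 0, 0, 0, 0, 0], [10, -0.14, 0, 0, 0, 0, 0]]]'

```text
time_s: 26.7
tool_pos: [0.579, 0.0078, 0.0677]
orientation: [-0.193, -3.13, -0.0]
ft_force: [-9.9, 0.8, 4.4]
opening: 0.0241
finger_force: 30.0
```

```bash
python3 ins.py
```

```text
t 26.7 tcp [0.579  0.0078 0.0677] yaw_y 1.448 tilt 0.33 op 0.0241 F [-9.9  0.8  4.4] ff 30.0
shift [-0.011  0.001 -0.015] turn [-0.    -0.004 -0.   ]
tip in press [ 0.05038283 -0.09508093  0.07574552] M [ 0.21  1.71 -0.07]
```

A 10 N contact at tip x ≈ 0.050: the handle is against the ear. One small press to confirm, relax it, then release and withdraw.

Emit:
arm_command --series '[[[10, -0.015, 0, 0, 0, 0, 0], [10, -0.015, 0, 0, 0, 0, 0]]]'

```text
time_s: 26.95
tool_pos: [0.5793, 0.0078, 0.0674]
orientation: [-0.193, -3.126, -0.001]
ft_force: [-21.2, 2.1, 11.1]
opening: 0.024
finger_force: 30.0
```

```bash
python3 ins.py
```

```text
t 26.95 tcp [0.5793 0.0078 0.0674] yaw_y 1.448 tilt 0.57 op 0.024 F [-21.2   2.1  11.1] ff 30.0
shift [-0.009  0.    -0.018] turn [-0.    -0.007 -0.   ]
tip in press [ 0.05063454 -0.09502837  0.07536832] M [ 0.37  3.19 -0.13]
```

Emit:
arm_command --series '[[[10, 0.014, 0, -0.005, 0, 0, 0], [10, 0.014, 0, -0.005, 0, 0, 0], [50, 0.014, 0, -0.005, 0, 0, 0], [50, 0.014, 0, -0.005, 0, 0, 0], [50, 0.014, 0, -0.005, 0, 0, 0], [50, 0.014, 0, -0.005, 0, 0, 0], [50, 0.014, 0, -0.005, 0, 0, 0], [50, 0.014, 0, -0.1, 0, 0, 0], [50, 0.014, 0, -0.3, 0, 0, 0], [50, 0.1, 0, -0.6, 0, 0, 0], [50, 0.4, 0, -0.9, 0, 0, 0], [50, 0.7, 0, -1, 0, 0, 0]]]'

```text
time_s: 28.45
tool_pos: [0.4803, 0.0201, 0.2232]
orientation: [0.193, 3.129, 0.0]
ft_force: [1.1, 0.2, 1.0]
opening: 0.0499
finger_force: 0.0
```

Emit:
arm_command --series '[[[50, 0, -0.4, 0, 0, 0, 0], [50, 0, -0.8, -0.1, 0, 0, 0], [50, 0, -0.8, -0.1, 0, 0, 0], [50, 0, -0.8, -0.1, 0, 0, 0]]]'

```text
time_s: 28.95
tool_pos: [0.4649, -0.0989, 0.2342]
orientation: [0.195, 3.135, 0.001]
ft_force: [-0.1, 0.4, -0.1]
opening: 0.0498
finger_force: 0.0
```

Run:
```python
from h import *
a=vision.camera("scene");b=vision.camera("top")
c=lambda f,u,v,k,w,h:cv2.resize(cv2.resize(f[v:v+h,u:u+w],None,fx=k,fy=k,interpolation=cv2.INTER_CUBIC),(400,500))
save("end",np.hstack([c(a["frame"],160,170,2.5,160,200),c(b["frame"],230,140,2.5,160,200)]))
print(status.observe()["finger_force"],status.observe()["ft_force"])
```

```text
0.0 [ 0.12143942  1.09959623 -0.27339934]
```

View pics/end.png

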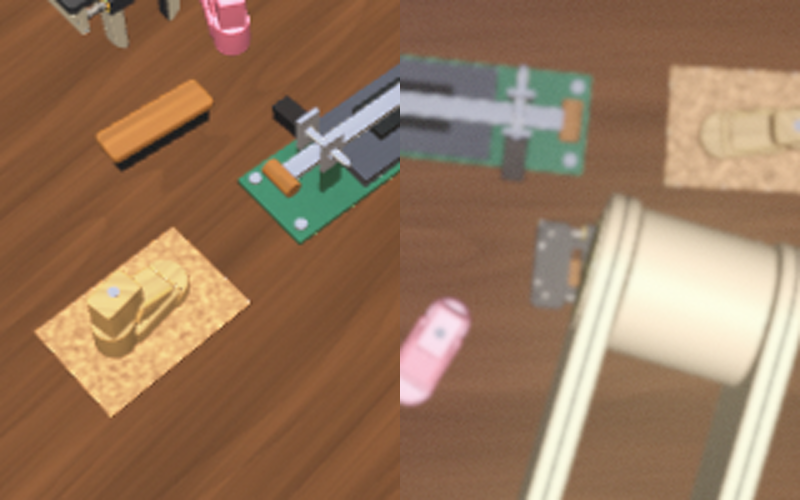

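The bar is down. The pin passes through both ears, with its handle (515,155) against the near ear and its tip (522,75) beyond the far one. The last stands on the mat at (130,310), the brush hasn't moved, and the arm is clear. Handing in.

```bash
python3 -c "
from plant import env
print(env.finish_job())"
```

```text
the job is handed in; nothing more can be done
None
```

The job is handed in at about 29 s of the 72 s; the hand-in returned no verdict, but the final pictures show the last standing on the mat, the bar fully down and the pin home through both ears.

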